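Scrape the sorting board clean and stack the storage cases on it

TASK

Use the blue scraper, not the fingers, to push all the cork chips off the white sorting board into its gutter, and stand the scraper back upright on its black rubber rest. Once the chips are in the gutter, stack all the storage cases there are (the tan slide box is one of them) in the middle of the cleared board, largest at the bottom and smallest on top, each lined up with the one below, lengthwise on lengthwise, its whole base supported. Leave the vials, the petri dish and the timer where they are.

Things in the scene. Friction and masses are not known exactly. Their poses are not given: they have to be found in the camera images.
- board: white sorting board, fixed on the desk; origin at the underside below the middle of the white top. The top is 26 mm up, 150 mm in x (+-75) by 180 mm in y (-90 to +90). Aluminium rails 6 mm thick stand 6 mm above it along both x sides and the -y end. The +y end is open and drops into the gutter.
- gutter (a point): middle of the floor of the board's sunken grey gutter, at y = +118 mm of the board; floor 4 mm above the desk, 150 mm in the board's x by 57 mm in its y (from +90 to +147 mm), walled on its other sides to 32 mm above the desk; axes as the board's
- rest: black rubber rest on the desk, fixed, 160 mm (x) x 64 mm (y) x 4 mm thick, where the scraper stands; origin in the middle of its underside
- scraper_grip (a point): blue scraper block, loose, 200 g: base 132 mm long (x) x 44 thick (y) x 22 high, on it a handle with black grips 94 long (x) x 20 thick (y) x 40 high, 62 mm in all. The point is in the handle, 44 mm above the underside; z up. Grip the handle across its thickness. It stands on the rest at the start.
- case_large_center (a point): large grey storage case, 124 mm long (its x) x 70 mm wide (its y) x 34 mm high, about 300 g; the point is its centre, half-way up, z up. Grip it across its width. Always there.
- case_medium_center (a point): medium green storage case, 102 mm long (its x) x 61 mm wide (its y) x 32 mm high, about 220 g; the point is its centre, half-way up, z up. Grip it across its width. May be absent.
- slide_box_center (a point): tan cardboard slide box, 82 mm long (its x) x 52 mm wide (its y) x 24 mm high, about 90 g; the point is its centre, half-way up, z up. Grip it across its width. Its lid stays shut. May be absent.
- case_mini_center (a point): tiny yellow storage case, 36 mm long (its x) x 28 mm wide (its y) x 22 mm high, about 30 g; the point is its centre, half-way up, z up. Grip it across its width. May be absent.
- case_small_center (a point): small red storage case, 58 mm long (its x) x 40 mm wide (its y) x 26 mm high, about 60 g; the point is its centre, half-way up, z up. Grip it across its width. May be absent.
- chip1_center (a point): cork chip, 14 x 12 x 9 mm, 12 g, lying flat on the board at the start; the point is its centre. There are 3 to 5 of them; may be absent.
- chip2_center (a point): cork chip, 14 x 12 x 9 mm, 12 g, lying flat on the board at the start; the point is its centre. There are 3 to 5 of them; may be absent.
- chip3_center (a point): cork chip, 14 x 12 x 9 mm, 12 g, lying flat on the board at the start; the point is its centre. There are 3 to 5 of them; may be absent.
- chip4_center (a point): cork chip, 14 x 12 x 9 mm, 12 g, lying flat on the board at the start; the point is its centre. There are 3 to 5 of them; may be absent.
- chip5_center (a point): cork chip, 14 x 12 x 9 mm, 12 g, lying flat on the board at the start; the point is its centre. There are 3 to 5 of them; may be absent.
- vial_1: white-capped sample vial, 22 mm across, 58 mm high, loose, standing at the back of the desk; origin at its underside. Not to be disturbed.
- vial_2: red-capped sample vial, 22 mm across, 58 mm high, loose, standing at the back of the desk; origin at its underside. Not to be disturbed.
- petri_1: petri dish with cream filling, 73 mm across, 15 mm high, loose; origin at its underside. Not to be disturbed.
- timer: white bench timer, 65 x 65 x 17 mm, loose, near the front edge of the desk; origin at its underside. Not to be disturbed.
Things that resemble listed ones, but are neither listed nor needed, are in the scene too. Leave any pink or red look-alike of the part that bears case_mini_center alone.

How it is judged:
On the way, in this order (a step that is already met when the one before it is completed fails the run):
1. the scraper is brought to the board, base down close over the white top (horizontal distance between scraper_grip and board below 0.13 m and z of scraper_grip in the frame of board below 0.085 m and angle between scraper_grip's own z axis and vertical below 0.3 rad), for 0.1 s.
2. all the chips lie in the gutter (y of chip1_center in the frame of board between 0.088 and 0.149 m and z of each of chip1_center, chip2_center, chip3_center, chip4_center, chip5_center in the frame of board below 0.024 m and y of chip2_center in the frame of board between 0.088 and 0.149 m and y of chip3_center in the frame of board between 0.088 and 0.149 m and y of chip4_center in the frame of board between 0.088 and 0.149 m and y of chip5_center in the frame of board between 0.088 and 0.149 m), for 0.2 s.
3. the large case lies flat in the middle of the cleared board (x of case_large_center in the frame of board between -0.03 and 0.03 m and y of case_large_center in the frame of board between -0.035 and 0.035 m and z of case_large_center in the frame of board between 0.039 and 0.047 m and angle between case_large_center's own z axis and vertical below 0.06 rad), for 0.2 s.
At the end, for the whole second after the job is handed in: Chips in the gutter; large case flat on the white top, centre within 30 mm (x), 35 mm (y) of the middle; each other case flat above all larger ones, within 0.12 rad of parallel, overhanging none by over 3 mm; scraper upright on its rest within 25 mm, 0.3 rad; all at rest (all of step 2 and all of step 3 and x of case_medium_center in the frame of case_large_center between -0.014 and 0.014 m and y of case_medium_center in the frame of case_large_center between -0.0075 and 0.0075 m and z of case_medium_center in the frame of case_large_center above 0.029 m and angle between the x axis of each of case_medium_center, slide_box_center, case_small_center, case_mini_center and the x axis of case_large_center, either way round below 0.12 rad and x of slide_box_center in the frame of case_large_center between -0.024 and 0.024 m and y of slide_box_center in the frame of case_large_center between -0.012 and 0.012 m and z of slide_box_center in the frame of case_large_center above 0.025 m and x of case_small_center in the frame of case_large_center between -0.036 and 0.036 m and y of case_small_center in the frame of case_large_center between -0.018 and 0.018 m and z of case_small_center in the frame of case_large_center above 0.026 m and x of case_mini_center in the frame of case_large_center between -0.047 and 0.047 m and y of case_mini_center in the frame of case_large_center between -0.024 and 0.024 m and z of case_mini_center in the frame of case_large_center above 0.024 m and x of slide_box_center in the frame of case_medium_center between -0.013 and 0.013 m and y of slide_box_center in the frame of case_medium_center between -0.0075 and 0.0075 m and z of slide_box_center in the frame of case_medium_center above 0.024 m and angle between the x axis of each of slide_box_center, case_small_center, case_mini_center and the x axis of case_medium_center, either way round below 0.12 rad and x of case_small_center in the frame of case_medium_center between -0.025 and 0.025 m and y of case_small_center in the frame of case_medium_center between -0.0135 and 0.0135 m and z of case_small_center in the frame of case_medium_center above 0.025 m and x of case_mini_center in the frame of case_medium_center between -0.036 and 0.036 m and y of case_mini_center in the frame of case_medium_center between -0.0195 and 0.0195 m and z of case_mini_center in the frame of case_medium_center above 0.023 m and angle between each of case_medium_center, slide_box_center, case_small_center, case_mini_center's own z axis and vertical below 0.06 rad and x of case_small_center in the frame of slide_box_center between -0.015 and 0.015 m and y of case_small_center in the frame of slide_box_center between -0.009 and 0.009 m and z of case_small_center in the frame of slide_box_center above 0.021 m and angle between the x axis of each of case_small_center, case_mini_center and the x axis of slide_box_center, either way round below 0.12 rad and x of case_mini_center in the frame of slide_box_center between -0.026 and 0.026 m and y of case_mini_center in the frame of slide_box_center between -0.015 and 0.015 m and z of case_mini_center in the frame of slide_box_center above 0.019 m and x of case_mini_center in the frame of case_small_center between -0.014 and 0.014 m and y of case_mini_center in the frame of case_small_center between -0.009 and 0.009 m and z of case_mini_center in the frame of case_small_center above 0.02 m and angle between the x axis of case_mini_center and the x axis of case_small_center, either way round below 0.12 rad and horizontal distance between scraper_grip and rest below 0.025 m and angle between scraper_grip's own z axis and vertical below 0.1 rad and height (world z) of scraper_grip below 0.056 m and angle between the x axis of scraper_grip and the x axis of rest, either way round below 0.3 rad and linear speed of each of case_large, case_medium, slide_box, case_small, case_mini, scraper below 0.02 m/s); the robot touches nothing.
It fails at once if a vial, the petri dish or the timer is moved by more than 30 mm, or a vial tipped (distance of any of vial_1, vial_2, petri_1, timer from where it was at the start of the episode above 0.03 m or angle between any of vial_1, vial_2's own z axis and vertical above 0.5 rad).
It fails at once if the fingers push a chip (contact force between the fingers and chip1 above 1 N or contact force between the fingers and chip2 above 1 N or contact force between the fingers and chip3 above 1 N or contact force between the fingers and chip4 above 1 N or contact force between the fingers and chip5 above 1 N).
Of case_medium, slide_box, case_small, case_mini only 3 to 4 are there at a start; the rules pass over those that are not, and their reading is None.
Of chip1, chip2, chip3, chip4, chip5 only 3 to 5 are there at a start; the rules pass over those that are not, and their reading is None.
At some moment in a run one of scraper may be knocked a few centimetres aside while the robot is not near it.
Once in a run the grip may slacken for a moment while it holds something.
It also fails if it takes over 208 s, if anything falls off the work surface, if the arm or the gripper's body presses on something with over 40 N, if the wrist force passes 120 N, or if a joint passes its speed limit or range.

ROBOT

A 6-joint arm with a two-finger parallel gripper is mounted at the origin on a cart in front of the work surface, level with it; the furniture and walls round the work are solid. World frame = base frame: x ahead of the robot, y to its left, z up, the work surface at z = 0. Lengths are in m, angles in rad, forces in N, time in s.
With the tool pointing down it reaches from about 0.35 to 0.775 m from the base axis. Payload 7.3 kg.
Tool frame: the origin (TCP) lies midway between the tips of the shut fingers; the grasp point (between the pads) lies 19 mm behind it; z points along the fingers, y is the line along which they close (so a half turn about z gives the same grasp; the last joint's range is limited). The gripper opens to 92 mm and grips with 3 to 60 N. Pads are 19 mm wide; open, the fingers measure 130 mm over their backs; the gripper's body (75 mm by 190 mm) begins 47 mm behind the grasp point.
Start: joints at [-1.415, 0.342, 1.524, -0, 1.275, -0.146], TCP at [0.156, -0.501, 0.227] pointing down, gripper open.
Joint ranges: [-2.53, 2.53], [-0.77, 2.02], [0.04, 2.7], [-1, 4.14], [0.28, 2.66], [-3.11, 3.11]. Speed limits (rad/s): [2.57, 2.57, 3.14, 3.14, 3.14, 3.14].

INTERFACE

Orientations are given as [roll, pitch, yaw] about the fixed x, y, z axes, in that order (R = Rz(yaw) Ry(pitch) Rx(roll)).
In Python, from cell import monitor, vision, workorder gives the robot as it stands.
- The arm moves only by the tool move_arm, never from a script. Its argument "rows" is a list of rows, each a list of 5 numbers: the shift along the world's x, y, z in mm, then the turn about the world's z in rad, then the closure, from -1 (fully open) to 1 (shut). A call has 1 to 12 rows; each row shifts and turns the commanded pose from where the row before left it; what a row does not reach is not made up. A row lasts 1/10 s, in which the tool goes at most 50 mm and 8.59 degrees, less where a joint would pass 70% of its speed; a pose out of reach is approached as far as the arm can. A call is refused whole if a number of a shift passes 50 or a number of a turn 0.15, either way. A call with a gripper value outside its range is refused whole. The fingers move at their own pace and stop on an object; "newtons" is the grip in N (left out, the last holds). Time passes only in rows, so rows that do not move let the fingers close. It gives the time, the measured TCP pose, the force, the opening and the grip force at its end, in the units of the state.
- monitor.observe(): the state, without advancing time (a new reading comes with each control period).
- vision.read_camera(name): name is "side" or "top" or "wrist"; returns the picture (400x640x3 uint8, red, green, blue); there is no depth.
- vision.get_calibration(name): a dict with "K" (3x3 intrinsics, pixels), "T" (4x4, takes a point from camera to world coordinates); the wrist camera has in their place "mount" (4x4, takes a point from camera to tool coordinates, whose origin is the TCP and whose axes are the flange's). Camera axes: x right, y up, looking along -z (the intrinsics and any distortion apply to the point x, -y, -z); pixel columns grow to the right and rows downward; lengths in m; the calibration is good to about 2 mm. A picture is of the moment at which its call begins: read the wrist's pose just before it. get_calibration takes no time and is no camera call.
- workorder.hand_in(): hands the job in; it is judged then, once.
The state is a dict: "time": time; "qpos": joint angles; "qvel": joint speeds; "joint_efforts": joint torques, N m; "tool_pos": TCP position; "tool_rot": TCP orientation; "contact_force": force on the tool from outside, world axes, zero at the start; "torque": the same for the moment, N m; "opening": finger opening in m; "grip_force": force on a finger pad.
Only numpy, scipy, OpenCV 4.12 (cv2) and the standard library are available. Lean on these libraries where they do the work, as an engineer would, in place of code of your own. Each camera call takes 0.05 s, during which the arm holds its last target. There are 200 camera calls.

## Working session

There is one attempt and no reset: what is moved stays moved. The work goes in short steps, Python scripts to look and compute and a tool call to move; the robot and the scene stay as the last step left them, time stands still between calls to the robot, and variables do not carry over. Pictures are saved under pics/ and viewed, at most 14 in all, crops included, and the job is handed in when it is done.

Besides the shell and the picture viewer there is one more tool, called after "Emit:" as name([rows], argument=value, ...), one row to a line, values as JSON. move_arm: Moves the arm, as the interface text tells. Its arguments: {"type":"object","properties":{"rows":{"type":"array","items":{"type":"array","items":{"type":"number"}}},"newtons":{"type":"number"}},"required":["rows"]}

```bash
mkdir -p pics; ls
cat > h.py <<'E'
import numpy as np, cv2
from cell import monitor, vision, workorder
from scipy.spatial.transform import Rotation as R
def snap(n,f):
    im=vision.read_camera(n); cv2.imwrite('pics/'+f,cv2.cvtColor(im,cv2.COLOR_RGB2BGR)); return im
def cam(n):
    c=vision.get_calibration(n)
    if 'T' in c: return c,np.array(c['T'])
    s=monitor.observe(); T=np.eye(4); T[:3,:3]=R.from_euler('xyz',s['tool_rot']).as_matrix(); T[:3,3]=s['tool_pos']
    return c,T@np.array(c['mount'])
def px(n,uv,z,ct=None):
    c,T=ct or cam(n); K=np.array(c['K']); d=np.array(c.get('dist',c.get('distortion',np.zeros(5))),float)
    p=cv2.undistortPoints(np.array(uv,float).reshape(-1,1,2),K,d).reshape(-1,2)
    r=np.c_[p[:,0],-p[:,1],-np.ones(len(p))]@T[:3,:3].T
    z=np.broadcast_to(z,len(p)); return T[:3,3]+r*((z-T[2,3])/r[:,2])[:,None]
E
python3 - <<'E'
from h import *
for n in('top','side','wrist'): print(n,vision.get_calibration(n)); 
a=snap('top','t0.png');b=snap('side','s0.png')
print(monitor.observe())
E
```

```text
pics
top {'K': array([[372.55240657,   0.        , 322.52535532],
       [  0.        , 372.55240657, 203.25698105],
       [  0.        ,   0.        ,   1.        ]]), 'T': array([[-0.01929634,  0.99206307, -0.12425186,  0.44101479],
       [-0.99967557, -0.01707758,  0.01889747, -0.12700277],
       [ 0.01662556,  0.1245762 ,  0.99207074,  0.91755327],
       [ 0.        ,  0.        ,  0.        ,  1.        ]])}
side {'K': array([[484.62217999,   0.        , 315.78459425],
       [  0.        , 484.62217999, 200.83992959],
       [  0.        ,   0.        ,   1.        ]]), 'T': array([[ 0.98529119,  0.0926053 , -0.14361594,  0.37097468],
       [-0.16979909,  0.62510379, -0.76184875, -1.02834323],
       [ 0.01922363,  0.77502872,  0.63163355,  0.80911318],
       [ 0.        ,  0.        ,  0.        ,  1.        ]])}
wrist {'K': array([[356.95418597,   0.        , 322.89585318],
       [  0.        , 356.95418597, 195.53360384],
       [  0.        ,   0.        ,   1.        ]]), 'mount': array([[-1.82790120e-04,  9.61354128e-01,  2.75314741e-01,
         7.43432082e-02],
 
[... 262 characters left out ...]
': 0.1, 'qpos': array([-1.41499287e+00,  3.42629357e-01,  1.52487161e+00, -6.10808059e-06,
        1.27541758e+00, -1.45974773e-01]), 'qvel': array([-1.42867444e-03, -3.48800254e-03, -3.56056754e-03, -2.11685078e-04,
        4.55277210e-06,  1.19436115e-03]), 'joint_efforts': array([ 1.90107348e-03, -4.32006419e+01, -2.44694960e+01,  7.19109247e-02,
        5.26167301e-02, -5.11969688e-05]), 'tool_pos': array([ 0.15601758, -0.50091954,  0.22614417]), 'tool_rot': array([-3.14028001e+00, -1.87081148e-04,  3.01779887e-01]), 'contact_force': array([-0.04983216,  0.65882017,  0.28431659]), 'torque': array([ 0.02500069, -0.0188351 , -0.04638438]), 'grip_force': 0.0, 'opening': 0.09161205435097673}
```

View pics/t0.png

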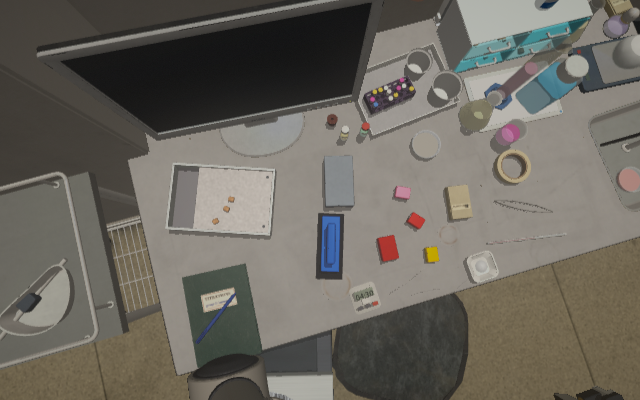

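View pics/s0.png

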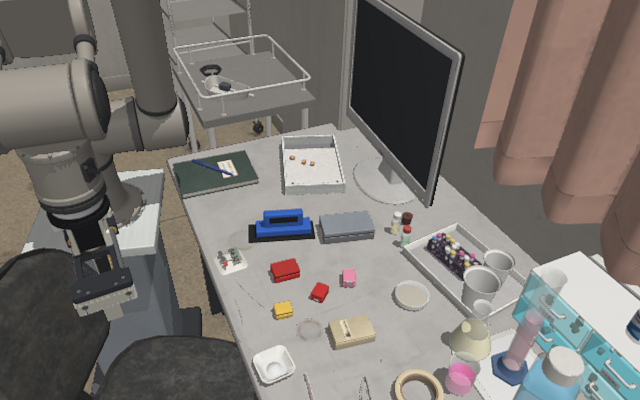

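Top view: board at (170–275, 165–235) with its gutter on the left (world +y) and three chips. Scraper at (331,245), large case at (339,181). Red candidates: (388,249) and (416,220). The first fits the small case (bigger), the second is the mini look-alike. Yellow mini is at (432,254) and the pink look-alike at (402,193). Slide box at (459,202), no green case. I'll confirm in enlarged crops.

Run:
```python
from h import *
im=cv2.imread('pics/t0.png')
a=cv2.resize(im[155:245,155:285],None,fx=6,fy=6,interpolation=cv2.INTER_CUBIC);cv2.imwrite('pics/c1.png',a)
a=cv2.resize(im[145:285,310:480],None,fx=4,fy=4,interpolation=cv2.INTER_CUBIC);cv2.imwrite('pics/c2.png',a)
```

```text
(no output)
```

View pics/c1.png

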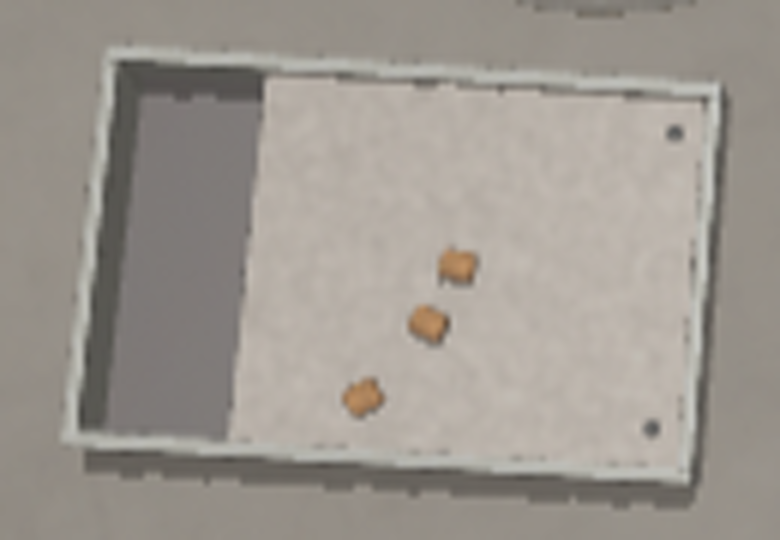

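View pics/c2.png

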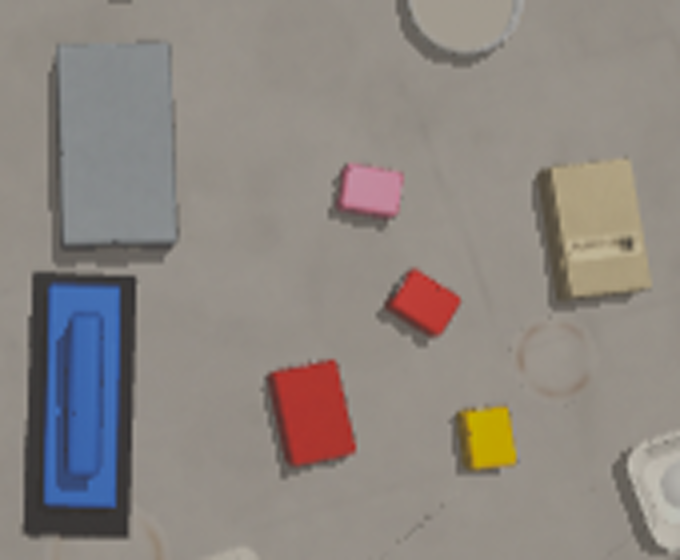

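The crops confirm it: board rails with outer corners at (110,50), (718,87), (688,478), (68,438) of crop 1, three chips, the big red rectangle as the small case and the yellow as the mini.

```bash
cat > m.py <<'E'
from h import *
def c1(l): return np.array(l)/6+[155,155]-.4
def c2(l): return np.array(l)/4+[310,145]-.4
def show(n,l,z,f=c2):
    p=px('top',f(l),z); c=p.mean(0); e=np.diff(np.r_[p,p[:1]],axis=0)[:,:2]
    L=np.linalg.norm(e,axis=1)*1000; a=np.degrees(np.arctan2(e[:,1],e[:,0]))
    print(n,(c*1000).round(1),'L',L.round(0),'ang',a.round(1),'r',np.hypot(*c[:2]).round(3))
    return p
show('rails',[(110,50),(718,87),(688,478),(68,438)],.032,c1)
w=show('white',[(268,78),(708,100),(684,468),(230,437)],.026,c1)
print(px('top',c1([(458,266),(429,324),(363,397)]),.035).round(3))
show('large',[(60,43),(169,41),(176,241),(62,245)],.034)
show('slide',[(551,168),(629,158),(648,288),(571,297)],.024)
show('small',[(271,372),(335,361),(354,452),(292,465)],.026)
show('mini',[(461,412),(508,407),(516,463),(470,468)],.022)
show('rest',[(33,272),(136,277),(129,537),(24,533)],.004)
show('scbase',[(49,284),(120,286),(115,507),(44,505)],.022)
show('schandle',[(76,313),(102,312),(96,473),(70,473)],.062)
E
python3 m.py
```

```text
rails [568.5  99.2  32. ] L [245. 157. 244. 156.] ang [-94.5 175.5  85.2  -4.3] r 0.577
white [565.7  70.2  26. ] L [178. 149. 180. 146.] ang [-93.8 176.2  85.   -4.7] r 0.57
[[0.566 0.074 0.035]
 [0.543 0.085 0.035]
 [0.514 0.111 0.035]]
large [ 607.5 -184.1   34. ] L [ 66. 123.  68. 124.] ang [ -89.8 -179.7   91.    -0.6] r 0.635
slide [ 551.6 -477.6   24. ] L [49. 80. 47. 80.] ang [ -83.6 -175.6   95.6    5.3] r 0.73
small [ 443.3 -297.6   26. ] L [39. 55. 38. 56.] ang [ -81.4 -170.6  100.5   10.7] r 0.534
mini [ 426.4 -403.3   22. ] L [29. 33. 28. 33.] ang [ -85.1 -175.    94.9    6.2] r 0.587
rest [ 451.5 -160.     4. ] L [ 64. 158.  63. 158.] ang [-93.8 177.   86.7  -3. ] r 0.479
scbase [ 456.6 -160.3   22. ] L [ 43. 131.  42. 131.] ang [-92.6 177.3  87.3  -2.4] r 0.484
schandle [ 457.1 -161.2   62. ] L [15. 92. 15. 91.] ang [-88.8 176.5  88.9  -3.4] r 0.485
```

Emit:
move_arm([
  [30,34,-8,-0.035,-1],
  [30,34,-8,-0.035,-1],
  [30,34,-8,-0.035,-1],
  [30,34,-8,-0.035,-1],
  [30,34,-8,-0.035,-1],
  [30,34,-8,-0.035,-1],
  [30,34,-8,-0.035,-1],
  [30,34,-8,-0.035,-1],
  [30,34,-8,-0.035,-1],
  [30,34,-8,-0.035,-1],
  [0,0,0,0,-1],
  [0,0,0,0,-1],
], newtons=35)

```text
time: 1.3
tool_pos: [0.4561, -0.1603, 0.1462]
tool_rot: [-3.141, 0.001, -0.045]
contact_force: [-0.7, -0.2, 0.7]
opening: 0.0918
grip_force: 0.0
```

Run:
```python
from h import *
print(monitor.observe()['tool_pos'],monitor.observe()['tool_rot']); snap('wrist','w1.png')
# where predicted scraper handle corners land
```

```text
[ 0.4561071  -0.1602844   0.14618769] [-3.14133533e+00  1.42682924e-03 -4.51123068e-02]
```

View pics/w1.png

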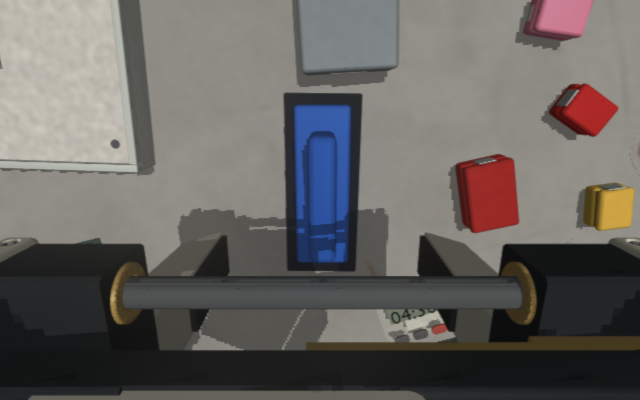

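The wrist view shows the scraper handle centred between the fingers (col 322, rows 130–262). Descend and grip.

Emit:
move_arm([
  [0,0,-30,0,-1],
  [0,0,-30,0,-1],
  [0,0,-30,0,-1],
  [0,0,-16,0,-1],
  [0,0,-8,0,-1],
  [0,0,0,0,-1],
  [0,0,0,0,1],
  [0,0,0,0,1],
  [0,0,0,0,1],
  [0,0,0,0,1],
  [0,0,0,0,1],
  [0,0,0,0,1],
])

```text
time: 2.55
tool_pos: [0.4561, -0.1612, 0.0329]
tool_rot: [3.141, -0.0, -0.048]
contact_force: [-0.4, -0.3, 0.2]
opening: 0.0482
grip_force: 0.0
```

Emit:
move_arm([
  [0,0,0,0,1],
  [0,0,0,0,1],
  [0,0,0,0,1],
  [0,0,0,0,1],
  [0,0,0,0,1],
  [0,0,0,0,1],
  [0,0,0,0,1],
  [0,0,0,0,1],
])

```text
time: 3.35
tool_pos: [0.456, -0.1612, 0.0327]
tool_rot: [3.142, 0.0, -0.048]
contact_force: [0.7, 0.9, 0.9]
opening: 0.0198
grip_force: 35.0
```

Emit:
move_arm([
  [0,0,30,0,1],
  [0,0,30,0,1],
  [0,0,22,0,1],
  [17,29,0,-0.005,1],
  [17,29,0,-0.005,1],
  [17,29,0,-0.005,1],
  [18,29,0,-0.005,1],
  [18,29,0,-0.005,1],
  [18,29,0,-0.007,1],
  [0,0,-20,0,1],
  [0,0,0,0,1],
])

```text
time: 4.45
tool_pos: [0.5593, 0.0137, 0.0922]
tool_rot: [3.141, 0.005, -0.078]
contact_force: [-0.1, -0.4, -1.8]
opening: 0.02
grip_force: 3.5
```

Run:
```python
from h import *
a=snap('wrist','w2.png');b=snap('side','s2.png')
cv2.imwrite('pics/w2s.png',np.vstack([cv2.imread('pics/w2.png')[:280,80:],cv2.resize(cv2.imread('pics/s2.png')[110:230,160:400],(560,280))]))
```

```text
(no output)
```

View pics/w2s.png

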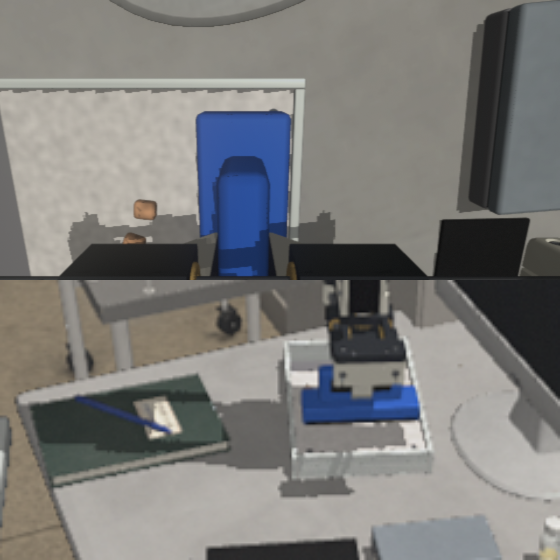

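Scraper still held over the board, clear of chips. Grip force dipped (slackening), so wait and check.

Emit:
move_arm([
  [0,0,0,0,1],
  [0,0,0,0,1],
  [0,0,0,0,1],
  [0,0,0,0,1],
  [0,0,0,0,1],
])

```text
time: 5.05
tool_pos: [0.5611, 0.0126, 0.095]
tool_rot: [3.141, -0.0, -0.08]
contact_force: [-0.7, 0.2, -1.8]
opening: 0.0196
grip_force: 35.0
```

Run:
```python
from h import *
a=snap('wrist','w3.png');print(monitor.observe()['tool_pos'])
cv2.imwrite('pics/w3s.png',np.vstack([cv2.imread('pics/w1.png')[60:290,200:480],cv2.imread('pics/w3.png')[60:290,200:480]]))
```

```text
[0.56109427 0.01258741 0.0949013 ]
```

View pics/w3s.png

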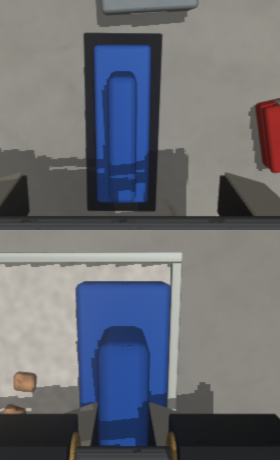

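Run:
```python
from h import *
c,T=cam('wrist');s=monitor.observe()
A=np.eye(4);A[:3,:3]=R.from_euler('xyz',s['tool_rot']).as_matrix();A[:3,3]=s['tool_pos']
def pr(x,y,h):  # rel world-ish: tool x fwd, h above scraper underside
    p=np.array([x,y,-(h-28.7)])/1000
    q=np.linalg.inv(np.array(c['mount']))@np.r_[p,1]; u=c['K']@np.array([q[0],-q[1],-q[2]]); return (u[:2]/u[2]).round(0)
for a in [(66,22,22),(66,-22,22),(47,10,62),(47,-10,62),(66,22,0)]: print(a,pr(*a))
```

```text
(66, 22, 22) [373. 112.]
(66, -22, 22) [275. 112.]
(47, 10, 62) [352. 173.]
(47, -10, 62) [296. 173.]
(66, 22, 0) [367. 110.]
```

Projection matches, so nothing slipped. Lower and push.

Emit:
move_arm([
  [0,0,-20,0,1],
  [0,0,-12,0,1],
  [0,0,-7,0,1],
  [0,0,0,0,1],
  [0,0,0,0,1],
])

```text
time: 5.6
tool_pos: [0.5612, 0.0127, 0.0557]
tool_rot: [3.142, 0.0, -0.08]
contact_force: [-0.6, 0.1, -2.5]
opening: 0.0197
grip_force: 35.0
```

Emit:
move_arm([
  [1,12,0,0,1],
  [1,12,0,0,1],
  [1,12,0,0,1],
  [1,12,0,0,1],
  [1,12,0,0,1],
  [1,12,0,0,1],
  [1,12,0,0,1],
  [1,12,0,0,1],
  [1,12,0,0,1],
  [1,12,0,0,1],
  [1,12,0,0,1],
  [0,0,0,0,1],
])

```text
time: 6.8
tool_pos: [0.5721, 0.1464, 0.0557]
tool_rot: [-3.141, -0.0, -0.079]
contact_force: [0.5, -0.1, -2.1]
opening: 0.0198
grip_force: 35.0
```

Emit:
move_arm([
  [1,10,0,0,1],
  [0,3,0,0,1],
  [0,0,0,0,1],
  [0,0,0,0,1],
])

```text
time: 7.2
tool_pos: [0.573, 0.1575, 0.0557]
tool_rot: [3.141, 0.0, -0.08]
contact_force: [0.4, -0.1, -0.9]
opening: 0.0195
grip_force: 35.0
```

Run:
```python
from h import *
a=snap('top','t4.png');snap('side','s4.png')
cv2.imwrite('pics/c4.png',np.vstack([cv2.resize(cv2.imread('pics/t4.png')[150:250,150:290],(700,300)),cv2.resize(cv2.imread('pics/s4.png')[120:210,250:390],(700,300))]))
```

```text
(no output)
```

View pics/c4.png

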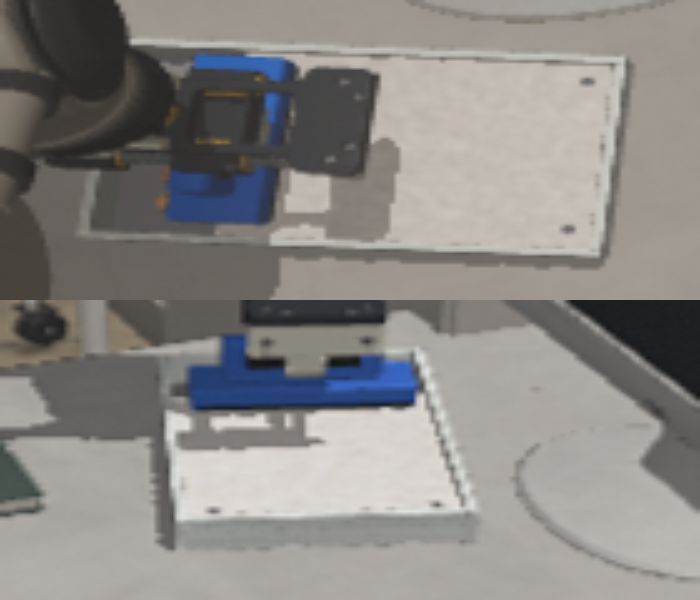

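White top is clear. Lift, carry back to above the rest, then check the gutter.

Emit:
move_arm([
  [0,0,30,0,1],
  [0,0,30,0,1],
  [-15,-40,0,0.004,1],
  [-15,-40,0,0.004,1],
  [-15,-40,0,0.004,1],
  [-15,-40,0,0.004,1],
  [-15,-40,0,0.004,1],
  [-15,-40,0,0.004,1],
  [-15,-40,0,0.004,1],
  [-15,-39,0,0.004,1],
  [0,0,0,0,1],
  [0,0,0,0,1],
])

```text
time: 8.5
tool_pos: [0.4527, -0.1622, 0.1159]
tool_rot: [-3.142, -0.0, -0.051]
contact_force: [0.1, -0.3, -1.9]
opening: 0.0198
grip_force: 35.0
```

Run:
```python
from h import *
a=snap('top','t5.png');snap('side','s5.png');snap('wrist','w5.png')
cv2.imwrite('pics/c5.png',np.hstack([cv2.resize(cv2.imread('pics/t5.png')[155:245,155:285],None,fx=3.4,fy=3.4),cv2.resize(cv2.imread('pics/w5.png')[60:280,200:420],None,fx=1.39,fy=1.39)]))
print(monitor.observe()['tool_pos'])
```

```text
[ 0.45333865 -0.16034953  0.11574604]
```

View pics/c5.png

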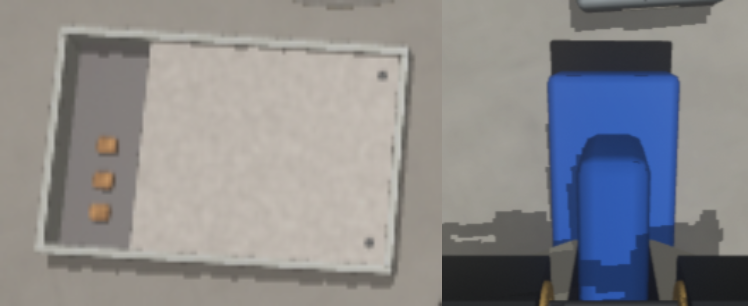

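All three chips lie in the gutter and the scraper hangs over the rest. Set down.

Emit:
move_arm([
  [0,0,-30,0,1],
  [0,0,-30,0,1],
  [0,0,-15,0,1],
  [0,0,-5,0,1],
  [0,0,-2,0,1],
  [0,0,0,0,1],
  [0,0,0,0,-0.2],
  [0,0,0,0,-0.2],
  [0,0,0,0,-0.2],
  [0,0,0,0,-0.2],
  [0,0,0,0,-0.2],
  [0,0,0,0,-0.2],
])

```text
time: 9.85
tool_pos: [0.4531, -0.1614, 0.0338]
tool_rot: [3.141, -0.0, -0.048]
contact_force: [0.2, 0.2, 0.1]
opening: 0.0546
grip_force: 0.0
```

Emit:
move_arm([
  [0,0,30,0,-1],
  [0,0,30,0,-1],
  [0,0,30,0,-1],
  [0,0,25,0,-1],
  [30,-4,0,0.01,-1],
  [30,-4,0,0.01,-1],
  [31,-5,0,0.01,-1],
  [31,-5,0,0.01,-1],
  [32,-5,0,0.01,-1],
  [0,0,0,0,-1],
  [0,0,0,0,-1],
])

```text
time: 10.95
tool_pos: [0.6066, -0.184, 0.1478]
tool_rot: [-3.141, 0.002, 0.002]
contact_force: [-0.7, 0.4, -0.1]
opening: 0.0918
grip_force: 0.0
```

Run:
```python
from h import *
print(monitor.observe()['tool_pos'],monitor.observe()['opening']);snap('wrist','w6.png')
```

```text
[ 0.60662303 -0.18403493  0.14779719] 0.09184203104953492
```

View pics/w6.png

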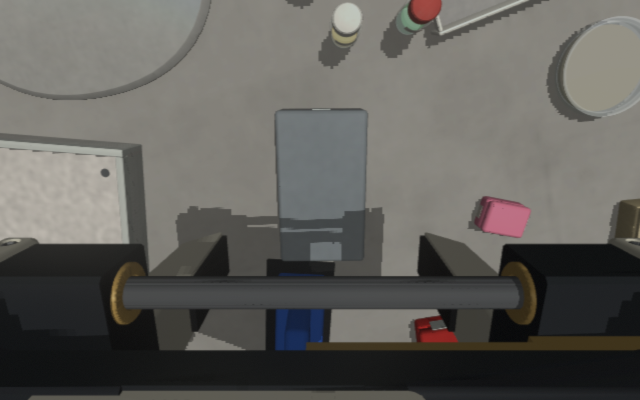

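Large case in the wrist view: far edge at row 110, near edge at row 261, cols 277–366, laterally centred.

Run:
```python
from h import *
print(px('wrist',[(277,110),(366,110),(364,261),(280,261)],.034).round(4))
```

```text
[[ 0.6682 -0.1493  0.034 ]
 [ 0.6683 -0.2153  0.034 ]
 [ 0.5453 -0.2179  0.034 ]
 [ 0.5451 -0.1476  0.034 ]]
```

Emit:
move_arm([
  [0,1,-40,0,-1],
  [0,0.5,-40,0,-1],
  [0,0,-35,0,-1],
  [0,0,-18,0,-1],
  [0,0,-8.5,0,-1],
  [0,0,0,0,-1],
  [0,0,0,0,1],
  [0,0,0,0,1],
  [0,0,0,0,1],
  [0,0,0,0,1],
  [0,0,0,0,1],
  [0,0,0,0,1],
], newtons=40)

```text
time: 12.2
tool_pos: [0.6076, -0.183, 0.0084]
tool_rot: [3.141, -0.002, 0.002]
contact_force: [-0.3, -0.2, 5.7]
opening: 0.0699
grip_force: 40.0
```

Emit:
move_arm([
  [0,0,15,0,1],
  [0,0,30,0,1],
  [0,0,40,0,1],
  [-6,36,0,-0.012,1],
  [-6,36,0,-0.012,1],
  [-6,36,0,-0.012,1],
  [-6,36,0,-0.012,1],
  [-6,36,0,-0.012,1],
  [-6,36,0,-0.012,1],
  [-5,37,0,-0.01,1],
  [0,0,0,0,1],
  [0,0,0,0,1],
])

```text
time: 13.4
tool_pos: [0.5658, 0.0709, 0.0926]
tool_rot: [3.141, 0.0, -0.078]
contact_force: [-0.3, -0.4, -3.4]
opening: 0.0698
grip_force: 40.0
```

Emit:
move_arm([
  [0,0,-30,0,1],
  [0,0,-17,0,1],
  [0,0,-7,0,1],
  [0,0,-3,0,1],
  [0,0,-1,0,1],
  [0,0,0,0,1],
])

```text
time: 14.0
tool_pos: [0.5667, 0.0699, 0.035]
tool_rot: [3.142, -0.001, -0.081]
contact_force: [0.0, -0.3, -3.0]
opening: 0.0698
grip_force: 40.0
```

Emit:
move_arm([
  [0,0,-1,0,1],
  [0,0,0,0,1],
])

```text
time: 14.2
tool_pos: [0.5668, 0.0701, 0.0344]
tool_rot: [3.141, -0.002, -0.08]
contact_force: [-0.8, -0.7, 3.6]
opening: 0.0701
grip_force: 40.0
```

Contact felt; release and head for the slide box.

Emit:
move_arm([
  [0,0,0,0,-1],
  [0,0,0,0,-1],
  [0,0,0,0,-1],
  [0,0,0,0,-1],
  [0,0,0,0,-1],
  [0,0,30,0,-1],
  [0,0,40,0,-1],
  [0,0,45,0,-1],
  [-1,-37,0,0.01,-1],
  [-1,-40,0,0.01,-1],
  [-1,-40,0,0.01,-1],
  [-1,-40,0,0.01,-1],
])

```text
time: 15.4
tool_pos: [0.5619, -0.0881, 0.1484]
tool_rot: [3.141, -0.0, -0.039]
contact_force: [1.3, 0.2, -0.9]
opening: 0.0918
grip_force: 0.0
```

Emit:
move_arm([
  [-1,-40,0,0.012,-1],
  [-1,-40,0,0.012,-1],
  [-1,-40,0,0.012,-1],
  [-1,-40,0,0.012,-1],
  [-1,-40,0,0.012,-1],
  [-1,-40,0,0.012,-1],
  [-1,-40,0,0.012,-1],
  [-1,-40,0,0.012,-1],
  [-1,-40,0,0.015,-1],
  [-2,-30,0,0.015,-1],
  [0,0,0,0,-1],
  [0,0,0,0,-1],
])

```text
time: 16.6
tool_pos: [0.5506, -0.477, 0.1473]
tool_rot: [-3.14, 0.001, 0.084]
contact_force: [0.3, -0.5, 0.5]
opening: 0.0918
grip_force: 0.0
```

Run:
```python
from h import *
print(monitor.observe()['tool_pos'],monitor.observe()['tool_rot']);a=snap('wrist','w7.png');snap('top','t7.png')
cv2.imwrite('pics/c7.png',np.vstack([cv2.imread('pics/w7.png')[:290],cv2.resize(cv2.imread('pics/t7.png')[155:290,150:440],(640,298))]))
```

```text
[ 0.5505757  -0.4769866   0.14734775] [-3.14035862e+00  5.86349073e-04  8.43737007e-02]
```

View pics/c7.png

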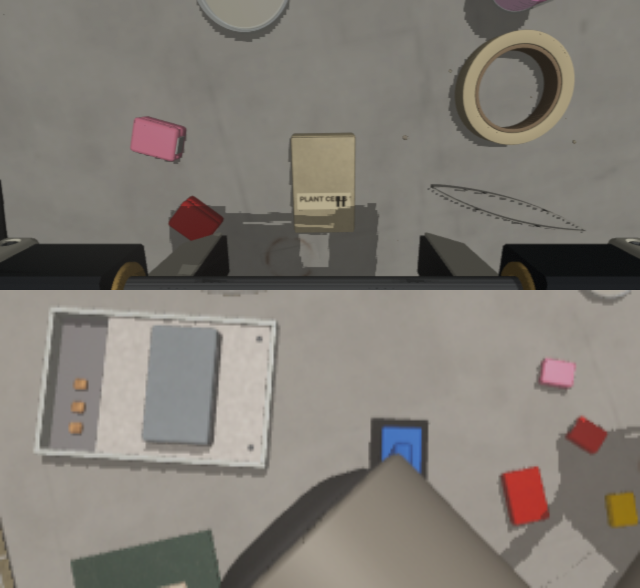

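Slide box lies at wrist (292–354, 134–232), aligned with the fingers. Large case sits on the board, parallel and centred.

Run:
```python
from h import *
print(px('wrist',[(292,136),(354,134),(353,232),(293,232)],.024).round(4))
p=px('top',np.array([(152,326-290),(218,330-290),(211,445-290),(145,442-290)])/2.207+[150,155]-.3,.060);print(p.round(4),p.mean(0))
```

```text
[[ 0.591  -0.4472  0.024 ]
 [ 0.5968 -0.4955  0.024 ]
 [ 0.515  -0.5037  0.024 ]
 [ 0.5105 -0.4531  0.024 ]]
[[0.6285 0.0979 0.06  ]
 [0.623  0.0283 0.06  ]
 [0.5013 0.0349 0.06  ]
 [0.5057 0.1033 0.06  ]] [0.56463463 0.066081   0.06      ]
```

Emit:
move_arm([
  [1.5,1,-40,0,-1],
  [1,1,-40,0,-1],
  [0,0,-35,0,-1],
  [0,0,-18,0,-1],
  [0,0,-7,0,-1],
  [0,0,0,0,-1],
  [0,0,0,0,1],
  [0,0,0,0,1],
  [0,0,0,0,1],
  [0,0,0,0,1],
  [0,0,0,0,1],
  [0,0,0,0,1],
], newtons=20)

```text
time: 17.9
tool_pos: [0.5536, -0.475, 0.0086]
tool_rot: [3.141, -0.0, 0.086]
contact_force: [-0.8, -0.7, 1.2]
opening: 0.0516
grip_force: 20.0
```

Emit:
move_arm([
  [0,0,0,0,1],
  [0,0,0,0,1],
  [0,0,0,0,1],
  [0,0,0,0,1],
])

```text
time: 18.3
tool_pos: [0.5536, -0.475, 0.0086]
tool_rot: [3.141, -0.0, 0.086]
contact_force: [-0.6, -0.5, 3.1]
opening: 0.0515
grip_force: 20.0
```

Emit:
move_arm([
  [0,0,20,0,1],
  [0,0,40,0,1],
  [0,0,50,0,1],
  [0,0,20,0,1],
  [1,38,0,-0.01,1],
  [1,38,0,-0.01,1],
  [1,38,0,-0.01,1],
  [1,38,0,-0.01,1],
  [1,38,0,-0.01,1],
  [1,38,0,-0.01,1],
  [1,38,0,-0.01,1],
  [1,38,0,-0.01,1],
])

```text
time: 19.5
tool_pos: [0.5611, -0.1689, 0.1378]
tool_rot: [-3.141, 0.001, 0.005]
contact_force: [0.6, 0.9, -0.9]
opening: 0.0517
grip_force: 20.0
```

Emit:
move_arm([
  [1,38,0,-0.01,1],
  [1,38,0,-0.01,1],
  [1,38,0,-0.01,1],
  [1,38,0,-0.01,1],
  [0.5,38,0,-0.01,1],
  [0,30,0,-0.026,1],
  [0,20,0,0,1],
  [0,0,0,0,1],
  [0,0,-30,0,1],
  [0,0,-30,0,1],
  [0,0,0,0,1],
  [0,0,0,0,1],
])

```text
time: 20.7
tool_pos: [0.566, 0.0686, 0.0783]
tool_rot: [3.141, 0.001, -0.071]
contact_force: [-0.0, 0.9, -0.2]
opening: 0.052
grip_force: 20.0
```

Emit:
move_arm([
  [0,0,-6,0,1],
  [0,0,-2,0,1],
  [0,0,-1,0,1],
  [0,0,0,0,1],
  [0,0,0,0,1],
])

```text
time: 21.2
tool_pos: [0.5662, 0.0692, 0.0696]
tool_rot: [3.142, -0.001, -0.07]
contact_force: [-0.1, 0.9, -0.9]
opening: 0.0521
grip_force: 20.0
```

Emit:
move_arm([
  [0,0,-1,0,1],
  [0,0,0,0,1],
])

```text
time: 21.4
tool_pos: [0.5663, 0.0692, 0.0685]
tool_rot: [3.142, -0.001, -0.07]
contact_force: [-0.1, -0.1, 0.9]
opening: 0.0521
grip_force: 20.0
```

Emit:
move_arm([
  [0,0,0,0,-1],
  [0,0,0,0,-1],
  [0,0,0,0,-1],
  [0,0,0,0,-1],
  [0,0,20,0,-1],
  [0,0,30,0,-1],
  [0,0,30,0,-1],
  [-12,-37,0,0.024,-1],
  [-12,-37,0,0.024,-1],
  [-12,-37,0,0.024,-1],
  [-12,-37,0,0.024,-1],
  [-12,-37,0,0.024,-1],
])

```text
time: 22.6
tool_pos: [0.5054, -0.1171, 0.1484]
tool_rot: [3.141, -0.0, 0.051]
contact_force: [0.7, 0.0, 0.3]
opening: 0.092
grip_force: 0.0
```

Emit:
move_arm([
  [-12,-37,0,0.024,-1],
  [-12,-37,0,0.024,-1],
  [-13,-36,0,0.024,-1],
  [-13,-36,0,0.024,-1],
  [-13,-36,0,0.024,-1],
  [0,0,0,0,-1],
  [0,0,0,0,-1],
])

```text
time: 23.3
tool_pos: [0.4427, -0.2982, 0.1481]
tool_rot: [-3.141, 0.0, 0.167]
contact_force: [-0.5, -0.5, -0.2]
opening: 0.0917
grip_force: 0.0
```

Run:
```python
from h import *
print(monitor.observe()['tool_pos'],monitor.observe()['tool_rot']);a=snap('wrist','w8.png');snap('top','t8.png')
cv2.imwrite('pics/c8.png',np.vstack([cv2.imread('pics/w8.png')[:290],cv2.resize(cv2.imread('pics/t8.png')[155:290,150:440],(640,298))]))
```

```text
[ 0.44268193 -0.29815289  0.14806169] [-3.14106832e+00  6.39117141e-05  1.67409318e-01]
```

View pics/c8.png

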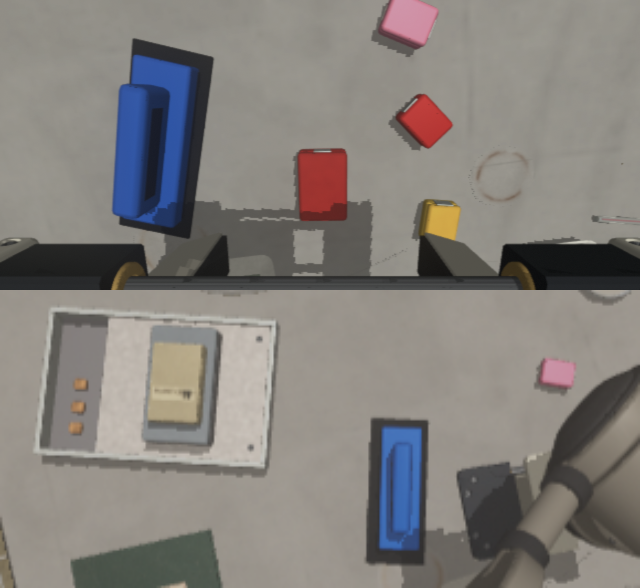

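Slide box on the large case; small red case centred in the wrist view (299–347, 150–219), scraper still on its rest.

Run:
```python
from h import *
print(px('wrist',[(299,150),(346,149),(347,219),(300,219)],.026).mean(0).round(4))
p=px('top',np.array([(155,342-290),(205,345-290),(199,424-290),(148,419-290)])/2.207+[150,155]-.3,.084);print(p.round(4),p.mean(0))
```

```text
[ 0.4459 -0.2959  0.026 ]
[[0.6064 0.0883 0.084 ]
 [0.6025 0.0372 0.084 ]
 [0.5212 0.0426 0.084 ]
 [0.5272 0.0942 0.084 ]] [0.5643193  0.06555543 0.084     ]
```

Emit:
move_arm([
  [2,1,-40,0,-1],
  [1,1,-40,0,-1],
  [0,0,-35,0,-1],
  [0,0,-18,0,-1],
  [0,0,-7,0,-1],
  [0,0,0,0,-1],
  [0,0,0,0,1],
  [0,0,0,0,1],
  [0,0,0,0,1],
  [0,0,0,0,1],
  [0,0,0,0,1],
  [0,0,0,0,1],
])

```text
time: 24.6
tool_pos: [0.4461, -0.2959, 0.0084]
tool_rot: [3.141, -0.0, 0.17]
contact_force: [-0.5, 0.1, 0.1]
opening: 0.0484
grip_force: 0.0
```

Emit:
move_arm([
  [0,0,0,0,1],
  [0,0,0,0,1],
  [0,0,0,0,1],
  [0,0,0,0,1],
])

```text
time: 25.0
tool_pos: [0.4461, -0.2959, 0.0083]
tool_rot: [3.141, 0.0, 0.17]
contact_force: [-1.5, -0.3, 0.7]
opening: 0.0401
grip_force: 20.0
```

Emit:
move_arm([
  [0,0,30,0,1],
  [0,0,45,0,1],
  [0,0,45,0,1],
  [0,0,20,0,1],
  [12,37,0,-0.024,1],
  [12,37,0,-0.024,1],
  [12,37,0,-0.024,1],
  [12,37,0,-0.024,1],
  [12,37,0,-0.024,1],
  [12,36,0,-0.024,1],
  [12,36,0,-0.024,1],
  [12,36,0,-0.024,1],
])

```text
time: 26.2
tool_pos: [0.5421, -0.0011, 0.1481]
tool_rot: [-3.142, 0.0, -0.023]
contact_force: [0.1, 0.0, -0.6]
opening: 0.0397
grip_force: 20.0
```

Emit:
move_arm([
  [12,36,0,-0.024,1],
  [12,36,0,-0.024,1],
  [0,0,0,0,1],
  [0,0,-30,0,1],
  [0,0,-14,0,1],
  [0,0,-8,0,1],
  [0,0,0,0,1],
  [0,0,0,0,1],
])

```text
time: 27.0
tool_pos: [0.5664, 0.0688, 0.0968]
tool_rot: [3.141, -0.001, -0.071]
contact_force: [0.3, -0.5, -0.5]
opening: 0.0399
grip_force: 20.0
```

Emit:
move_arm([
  [0,0,-3,0,1],
  [0,0,-1,0,1],
  [0,0,-0.5,0,1],
  [0,0,0,0,1],
  [0,0,0,0,1],
])

```text
time: 27.5
tool_pos: [0.5664, 0.0691, 0.0927]
tool_rot: [3.141, -0.001, -0.07]
contact_force: [-1.7, -0.5, 5.6]
opening: 0.0397
grip_force: 20.0
```

Emit:
move_arm([
  [0,0,0,0,-1],
  [0,0,0,0,-1],
  [0,0,0,0,-1],
  [0,0,0,0,-1],
  [0,0,20,0,-1],
  [0,0,36,0,-1],
  [-10,-34,0,0.012,-1],
  [-10,-34,0,0.012,-1],
  [-10,-34,0,0.012,-1],
  [-10,-34,0,0.012,-1],
  [-10,-34,0,0.012,-1],
  [-10,-34,0,0.012,-1],
])

```text
time: 28.7
tool_pos: [0.5055, -0.136, 0.1477]
tool_rot: [3.141, -0.0, 0.002]
contact_force: [0.8, 0.0, 0.2]
opening: 0.0919
grip_force: 0.0
```

Emit:
move_arm([
  [-10,-34,0,0.012,-1],
  [-10,-34,0,0.012,-1],
  [-10,-34,0,0.012,-1],
  [-10,-34,0,0.012,-1],
  [-10,-34,0,0.012,-1],
  [-10,-34,0,0.012,-1],
  [-10,-34,0,0.012,-1],
  [-10,-30,0,0.01,-1],
  [0,0,0,0,-1],
  [0,0,0,0,-1],
])

```text
time: 29.7
tool_pos: [0.4257, -0.403, 0.1473]
tool_rot: [-3.141, 0.0, 0.094]
contact_force: [0.1, 0.9, -0.0]
opening: 0.0918
grip_force: 0.0
```

Run:
```python
from h import *
print(monitor.observe()['tool_pos'],monitor.observe()['tool_rot']);a=snap('wrist','w9.png');snap('top','t9.png')
cv2.imwrite('pics/c9.png',np.vstack([cv2.imread('pics/w9.png')[:290],cv2.resize(cv2.imread('pics/t9.png')[155:290,150:440],(640,298))]))
```

```text
[ 0.42566774 -0.4029522   0.14732991] [-3.14077997e+00  2.11059236e-04  9.41348698e-02]
```

View pics/c9.png

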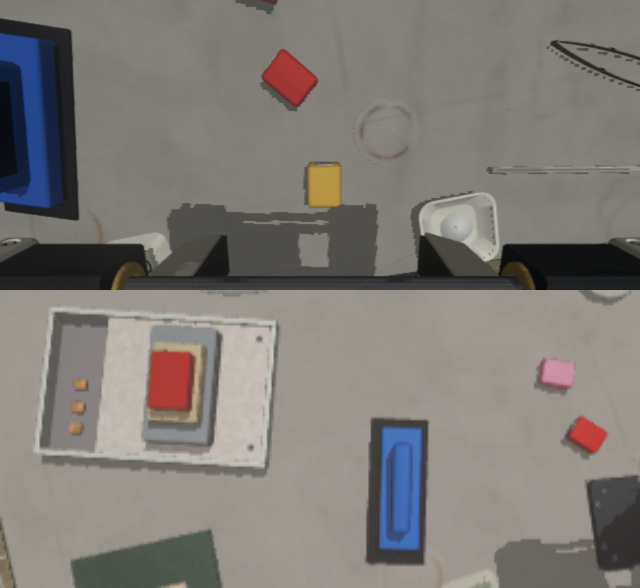

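Mini at wrist (309–340, 163–206), centred. Timer and white dish flank it, so I'll narrow the opening before descending.

Run:
```python
from h import *
print(px('wrist',[(308,164),(339,163),(341,206),(308,206)],.022).mean(0).round(4))
p=px('top',np.array([(153,352-290),(193,349-290),(189,408-290),(148,409-290)])/2.207+[150,155]-.3,.110);print(p.round(4),p.mean(0))
print(px('top',[(376,285),(380,304),(466,255),(497,250)],.017).round(3), px('wrist',[(170,236),(420,200),(420,235)],.02).round(3))
```

```text
[ 0.4282 -0.4019  0.022 ]
[[0.5912 0.0834 0.11  ]
 [0.5936 0.0439 0.11  ]
 [0.5347 0.0473 0.11  ]
 [0.5344 0.0874 0.11  ]] [0.56346584 0.06549197 0.11      ]
[[ 0.356 -0.267  0.017]
 [ 0.312 -0.275  0.017]
 [ 0.422 -0.488  0.017]
 [ 0.433 -0.564  0.017]] [[ 0.37  -0.274  0.02 ]
 [ 0.423 -0.483  0.02 ]
 [ 0.392 -0.488  0.02 ]]
```

Emit:
move_arm([
  [1.5,1,-40,0,-0.3],
  [1,0,-40,0,-0.3],
  [0,0,-35,0,-0.3],
  [0,0,-18,0,-0.3],
  [0,0,-9,0,-0.3],
  [0,0,0,0,-0.3],
  [0,0,0,0,1],
  [0,0,0,0,1],
  [0,0,0,0,1],
  [0,0,0,0,1],
  [0,0,0,0,1],
  [0,0,0,0,1],
], newtons=15)

```text
time: 31.0
tool_pos: [0.4288, -0.4021, 0.0063]
tool_rot: [3.141, -0.001, 0.096]
contact_force: [-0.8, 0.6, 3.9]
opening: 0.028
grip_force: 15.0
```

Emit:
move_arm([
  [0,0,0,0,1],
  [0,0,0,0,1],
  [0,0,0,0,1],
  [0,0,0,0,1],
])

```text
time: 31.4
tool_pos: [0.4287, -0.4021, 0.0063]
tool_rot: [3.141, -0.0, 0.096]
contact_force: [-1.0, 0.5, 5.3]
opening: 0.0278
grip_force: 15.0
```

Emit:
move_arm([
  [0,0,30,0,1],
  [0,0,45,0,1],
  [0,0,45,0,1],
  [0,0,40,0,1],
  [10,34,0,-0.012,1],
  [10,34,0,-0.012,1],
  [10,34,0,-0.012,1],
  [10,34,0,-0.012,1],
  [10,34,0,-0.012,1],
  [10,34,0,-0.012,1],
  [10,34,0,-0.012,1],
  [10,34,0,-0.012,1],
])

```text
time: 32.6
tool_pos: [0.5086, -0.1283, 0.1655]
tool_rot: [-3.141, 0.0, -0.001]
contact_force: [0.8, -0.0, -0.9]
opening: 0.0281
grip_force: 15.0
```

Emit:
move_arm([
  [10,34,0,-0.012,1],
  [10,34,0,-0.012,1],
  [10,34,0,-0.012,1],
  [10,34,0,-0.012,1],
  [10,34,0,-0.012,1],
  [8,29,0,-0.01,1],
  [0,0,0,0,1],
  [0,0,-25,0,1],
  [0,0,-14,0,1],
  [0,0,-6,0,1],
  [0,0,0,0,1],
  [0,0,0,0,1],
])

```text
time: 33.8
tool_pos: [0.5669, 0.0687, 0.1213]
tool_rot: [3.141, -0.001, -0.071]
contact_force: [-0.6, -0.2, -0.9]
opening: 0.0278
grip_force: 15.0
```

Emit:
move_arm([
  [0,0,-3,0,1],
  [0,0,-1,0,1],
  [0,0,-0.5,0,1],
  [0,0,0,0,1],
  [0,0,0,0,1],
])

```text
time: 34.3
tool_pos: [0.5667, 0.0691, 0.1167]
tool_rot: [3.141, -0.001, -0.07]
contact_force: [-0.8, -0.6, 5.0]
opening: 0.0278
grip_force: 15.0
```

Contact. Release, retreat upward and aside.

Emit:
move_arm([
  [0,0,0,0,-0.2],
  [0,0,0,0,-0.2],
  [0,0,0,0,-0.2],
  [0,0,0,0,-0.2],
  [0,0,20,0,-0.2],
  [0,0,40,0,-0.2],
  [-20,-45,20,0,-0.2],
  [-20,-45,0,0,-0.2],
  [-20,-45,0,0,-0.2],
  [-20,-45,0,0,-0.2],
  [-10,-45,0,0,-0.2],
  [-10,-45,0,0,-0.2],
])

```text
time: 35.5
tool_pos: [0.4669, -0.1997, 0.1953]
tool_rot: [3.141, -0.001, -0.07]
contact_force: [0.8, -0.3, 0.5]
opening: 0.0554
grip_force: 0.0
```

Emit:
move_arm([
  [-10,-45,0,0,-0.2],
  [-10,-45,0,0,-0.2],
  [-10,-45,0,0,-0.2],
  [-10,-45,0,0,-0.2],
  [0,0,0,0,-0.2],
  [0,0,0,0,-0.2],
])

```text
time: 36.1
tool_pos: [0.4272, -0.3786, 0.1945]
tool_rot: [-3.141, 0.001, -0.072]
contact_force: [0.5, 0.2, 0.3]
opening: 0.055
grip_force: 0.0
```

Run:
```python
from h import *
snap('side','s10.png');snap('top','t10.png')
cv2.imwrite('pics/c10.png',np.vstack([cv2.resize(cv2.imread('pics/s10.png')[110:260,210:500],(640,300)),cv2.resize(cv2.imread('pics/t10.png')[155:290,150:440],(640,298))]))
```

```text
(no output)
```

View pics/c10.png

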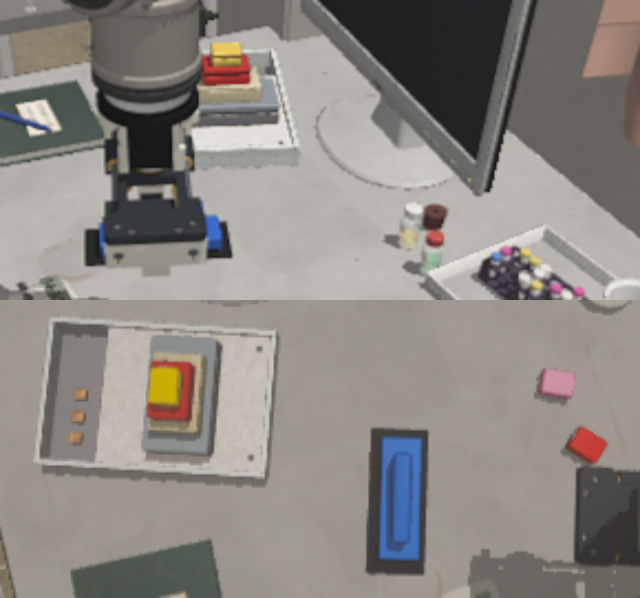

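Side and top views: four cases stacked in line, three chips in the gutter, scraper upright on its rest, vials and timer untouched.

Run:
```python
from h import *
print(px('top',np.array([(152,66),(181,66),(178,105),(148,105)])/2.207+[150,155]-.3,.132).mean(0)); print(workorder.hand_in())
```

```text
[0.56404751 0.06605399 0.132     ]
the job is handed in; nothing more can be done
None
```

I handed the job in. The last pictures showed the three chips in the gutter, the scraper upright on its rest, and the large, slide, small and mini cases stacked in line on the board (there was no medium case); no verdict was returned.

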